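# Find the clear side of the key cabinet's door with a feeler

## Task

The key cabinet's door sticks: deep inside, one of the two upright gaps beside the door is blocked, and it is too dark in there to see which. Try the feeler gauge in the gaps, blade first and level on the table, and leave it for the fitter slid fully home, standing upright and let go, in the gap that takes it. Leave the other things on the table and on the cabinet where they are.

Things in the scene. Friction and masses are not known exactly. Their poses are not given: they have to be found in the camera images.
- gauge_grip (a point): Feeler gauge, loose, about 180 g, standing on its narrow edge: wooden handle 110 mm long, 24 wide, 45 high, with a steel blade out of the middle of its front end; 190 mm overall. This point, the place to grip: middle of the handle's width, 22.5 mm above its underside, 65 mm behind its front end, 45 mm before its rear end. x points along the gauge to the blade's tip, y across, z up.
- gauge_tip (a point): Rounded end of the feeler's upright steel blade, which is 80 mm long, 6 mm thick and 36 mm high (2 to 38 mm above the handle's underside). This point lies 145 mm along x from the grip point and 20 mm above the handle's underside; same axes.
- gauge: The feeler gauge's body. Origin: on its underside, straight below the grip point; same axes.
- cabinet: Fixed white steel key cabinet on the table, 100 mm deep, 230 wide (236 at its thin top plate), 140 high; its door faces the robot, with a steel lever catch in the middle that stands out 20 mm. Origin: centre of its underside; x points from the door to the back (front face at x = -50 mm), y to the left seen from the robot. The two gaps beside the door are centred at y = +70 and -70 mm.
- gap_left (a point): Mouth of the left (+y) gap: on the front face, middle of the gap's width, 20 mm above the table; axes as the cabinet's, x into the gap. Gap: 11 mm wide, 88 mm deep, straight back, open in front from the table up; its front 20 mm is open above too. One gap, left or right at random, is blocked by something rigid from 42 mm behind the front face.
- gap_right (a point): Mouth of the right (-y) gap, otherwise like the left one. In the gap that is not blocked the blade goes in its full 80 mm, until the handle's front end meets the cabinet's face.
- bowl: Bystander: white ceramic rice bowl, 116 mm across, 60 mm high. Origin: at its underside.
- clothespin: Bystander: white plastic clothespin lying flat, 85 mm long, 14 mm high. Origin: at its underside.
- fob: Bystander: yellow plastic key fob, 82 mm long, 8 mm thick, lying on top of the key cabinet. Origin: at its underside.
- hook: Bystander: steel pegboard hook lying flat, about 110 mm long, 11 mm high. Origin: at its underside.
- padlock: Bystander: brass padlock lying flat, about 90 mm long, 24 mm high. Origin: at its underside.
- oil: Bystander: grey bottle, 60 mm across, 150 mm high. Origin: at its underside.
- mug: Bystander: white ceramic mug, 80 mm across, 90 mm high. Origin: at its underside.
Mind the look-alikes: they are no part of the job. Of the things like the gauge, leave any that is pink; of the rest the smaller one is meant.

How it is judged:
By the outcome, as a careful person would: the job done as asked, in the order asked, and still so for the second after the job is handed in, with the robot touching nothing.
It also fails if it takes over 48 s, if anything falls off the work surface, if the arm or the gripper's body presses on something with over 40 N, if the wrist force passes 120 N, or if a joint passes its speed limit or range.

## Robot

A 7-joint arm with a two-finger parallel gripper is mounted at the origin on the work surface. World frame = base frame: x ahead of the robot, y to its left, z up, the work surface at z = 0. Lengths are in m, angles in rad, forces in N, time in s.
With the tool pointing down it reaches from about 0.425 to 0.925 m from the base axis. Payload 6.8 kg.
Tool frame: the origin (TCP) lies at the very end of the fingers, on their centre line; the grasp point (between the pads) lies tcp_to_grasp behind it (tcp_to_grasp is the distance from the TCP to the grasp point, in m); z points along the fingers, y is the line along which they close (so a half turn about z gives the same grasp; the last joint's range is limited). The gripper opens to 85 mm and grips with 20 to 120 N. Pads are 22 mm wide; open, the fingers measure 114 mm over their backs; the gripper's body (76 mm by 85 mm) begins 54 mm behind the grasp point. The pads swing forward as they close: fully open they stand 13 mm farther back than shut.
Start: joints at [-1.346, 0.477, 0.022, 1.555, -0.011, 1.109, -0.083], TCP at [0.221, 0.638, 0.231] pointing down, gripper open.
Joint ranges: [-2.96, 2.96], [-0.34, 2.1], [-1.41, 1.46], [0.24, 2.44], [-1.37, 4.51], [0.17, 1.92], [-2.96, 2.96]. Speed limits (rad/s): [2.39, 2.39, 3.14, 3.14, 3.14, 3.14, 3.14].

## Interface

Orientations are given as a 3x3 rotation matrix whose columns are the frame's x, y, z axes.
In Python, from cell import * gives the robot as it stands.
- The arm moves only by the tool move_arm, never from a script. Its argument "motion" is a list that holds one entry, the list of rows, each a list of 7 numbers: the shift along the world's x, y, z in cm, then the turn, a rotation vector about the world's x, y, z in degrees, then the finger opening in cm, from 0 to 8.54. A call has exactly 5 rows; each row shifts and turns the commanded pose from where the row before left it; what a row does not reach is not made up. A row lasts 1/8 s, in which the tool goes at most 62.5 mm and 10.7 degrees, less where a joint would pass 70% of its speed; a pose out of reach is approached as far as the arm can. A call is refused whole if a number of a shift passes 6.25 or a number of a turn 10.7, either way. A call with a gripper value outside its range is refused whole. The fingers move at their own pace and stop on an object; the grip force is fixed at half the most. Time passes only in rows, so rows that do not move let the fingers close, or fill a call up. It gives the time, the measured TCP pose, the force, the opening and the grip force at its end, in the units of the state.
- get_obs(): the state, without advancing time (a new reading comes with each control period).
- grab_frame(name): name is "scene" or "side" or "wrist"; returns the picture (384x512x3 uint8, blue, green, red); there is no depth.
- camera_info(name): a dict with "fovy" (degrees; the focal length in pixels is half the picture's height over the tangent of half this angle, whatever the lens; pixels are square), "cx", "cy" (the principal point, pixels), "rvec" (rotation vector, rad) and "tvec" (3), from world to camera coordinates, as OpenCV has them. Camera axes: x right, y down, z forward; pixel columns grow to the right and rows downward; lengths in m; the calibration is good to about 2 mm. A picture is of the moment at which its call begins: read the wrist's pose just before it. camera_info takes no time and is no camera call; for the wrist camera it gives the pose at the moment of the call.
- hand_in(): hands the job in; it is judged then, once.
Trained networks look in the newest picture that a camera, given by its name, has taken for a name from the list of things; names that differ only in an ending like _2 or _b are one class to them, and where a whole thing is asked for, a point or a joint stands for the part that bears it (a point fixed in the world has none). Each returns a list of dicts, best first, with "confidence" (0 to 1); they miss things now and then, are a little off and sometimes report something else, mostly with a low value. They report only what shows in the picture. A call takes as long as a camera call. They do not tell look-alikes from the thing itself.
- spot_in(camera, thing): "box" ([centre column, centre row, width, height] in pixels, round what is visible of it).
- cut_out(camera, thing): "pixels" (384x512 bool, what is visible of it) and "box" ([centre column, centre row, width, height] in pixels, round what is visible of it).
- place_of(camera, thing): "point" ([column, row] in pixels: a listed point, or the origin of a listed thing).
The state is a dict: "time": time; "joint_positions": joint angles; "qd": joint speeds; "effort": joint torques, N m; "tcp_pos": TCP position; "eef_rot": TCP orientation; "force": force on the tool from outside, world axes, zero at the start; "moment": the same for the moment, N m; "gripper_width": finger opening in m; "grip_force": force on a finger pad.
Only numpy, scipy, OpenCV 4.12 (cv2) and the standard library are available. Lean on these libraries where they do the work, as an engineer would, in place of code of your own. Each camera call takes 0.05 s, during which the arm holds its last target. There are 200 camera calls.

## Working session

There is one attempt and no reset: what is moved stays moved. The work goes in short steps, Python scripts to look and compute and a tool call to move; the robot and the scene stay as the last step left them, time stands still between calls to the robot, and variables do not carry over. Pictures are saved under pics/ and viewed, at most 10 in all, crops included, and the job is handed in when it is done.

Besides the shell and the picture viewer there is one more tool, called after "Request:" by a JSON object that holds its "api" and its "payload", one argument or row to a line. move_arm: Moves the arm, as the interface text tells. Its arguments: {"type":"object","properties":{"motion":{"type":"array","items":{"type":"array","items":{"type":"array","items":{"type":"number"}}}}},"required":["motion"]}

```bash
ls; mkdir -p pics; cat > h.py <<'E'
from cell import *
import numpy as np, cv2
def cam(n):
    c=camera_info(n); f=192/np.tan(np.radians(c["fovy"])/2)
    K=np.array([[f,0,c["cx"]],[0,f,c["cy"]],[0,0,1]]); R,_=cv2.Rodrigues(np.array(c["rvec"],float))
    return K,R,np.array(c["tvec"],float).ravel()
def ray(n,px,z,C=None):
    K,R,t=C or cam(n); o=-R.T@t; d=R.T@np.linalg.inv(K)@np.array([px[0],px[1],1.])
    return o+d*(z-o[2])/d[2]
def proj(n,P,C=None):
    K,R,t=C or cam(n); p=K@(R@np.asarray(P,float)+t); return p[:2]/p[2]
E
python3 - <<'E'
from h import *
print({k:v for k,v in get_obs().items() if k in("time","tcp_pos","eef_rot","force","gripper_width")})
try: print(tcp_to_grasp)
except Exception as e: print(e)
for n in("scene","side"):
    im=grab_frame(n); cv2.imwrite(f"pics/{n}0.png",im)
    print(n,camera_info(n))
    for t in("gauge","gauge_grip","gauge_tip","cabinet","gap_left","gap_right"):
        print(t,[(np.round(d["point"]),round(d["confidence"],2),ray(n,d["point"],{"gauge_grip":.0225}.get(t,.02 if t in("gauge_tip","gap_left","gap_right") else 0)).round(3)) for d in place_of(n,t)])
E
```

```text
pics
{'time': 0.0, 'tcp_pos': array([0.22034687, 0.6373927 , 0.23031555]), 'eef_rot': array([[-9.45146817e-01,  3.26645504e-01, -4.56952859e-04],
       [ 3.26645789e-01,  9.45145150e-01, -1.78175552e-03],
       [-1.50115651e-04, -1.83328228e-03, -9.99998308e-01]]), 'force': array([-0.21774432,  0.03779291, -0.99353293]), 'gripper_width': 0.08547284129668518}
0.0187
scene {'fovy': 54.07386624847203, 'cx': 251.11336249747953, 'cy': 191.3399186657874, 'rvec': array([ 2.15957878,  1.29067316, -0.45612064]), 'tvec': array([-0.2022203 , -0.27633455,  1.34317601])}
gauge [(array([176., 177.]), 0.94, array([ 0.249, -0.168,  0.   ])), (array([293., 165.]), 0.84, array([ 0.378,  0.177, -0.   ])), (array([216., 220.]), 0.81, array([ 0.455, -0.127,  0.   ]))]
gauge_grip [(array([291., 157.]), 0.92, array([0.362, 0.176, 0.022])), (array([173., 171.]), 0.76, array([ 0.242, -0.171,  0.022])), (array([215., 214.]), 0.62, array([ 0.45 , -0.126,  0.022]))]
gauge_tip [(array([124., 214.]), 0.94, array([ 0.327, -0.347,  0.02 ])), (array([265., 202.]), 0.92, array([0.478, 0.018, 0.02 ])), (array([256.,
[... 428 characters left out ...]
 0.84, array([0.385, 0.174, 0.   ])), (array([275., 240.]), 0.77, array([ 0.469, -0.119,  0.   ])), (array([236., 292.]), 0.73, array([ 0.257, -0.169,  0.   ]))]
gauge_grip [(array([190., 202.]), 0.79, array([0.375, 0.18 , 0.022])), (array([273., 237.]), 0.77, array([ 0.459, -0.119,  0.022])), (array([233., 285.]), 0.77, array([ 0.258, -0.158,  0.022]))]
gauge_tip [(array([225., 225.]), 0.91, array([0.39 , 0.022, 0.02 ])), (array([306., 313.]), 0.69, array([ 0.336, -0.35 ,  0.02 ])), (array([243., 211.]), 0.68, array([0.473, 0.027, 0.02 ]))]
cabinet []
gap_left [(array([275., 192.]), 0.88, array([0.613, 0.013, 0.02 ]))]
gap_right [(array([307., 204.]), 0.69, array([ 0.647, -0.104,  0.02 ]))]
```

```bash
python3 - <<'E'
import cv2
cv2.imwrite("pics/a.png",cv2.resize(cv2.imread("pics/scene0.png"),(800,600),interpolation=cv2.INTER_CUBIC))
cv2.imwrite("pics/b.png",cv2.resize(cv2.imread("pics/side0.png"),(800,600),interpolation=cv2.INTER_CUBIC))
E
```

```text
(no output)
```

View pics/a.png

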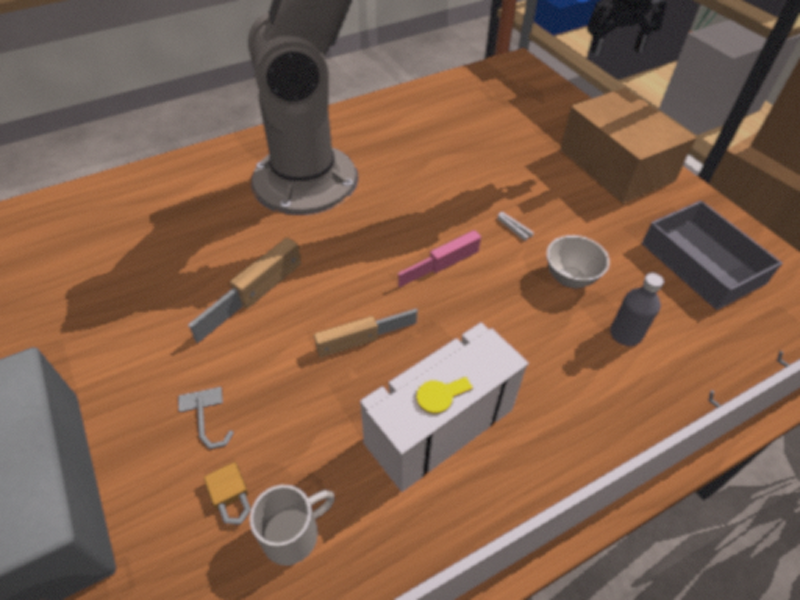

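View pics/b.png

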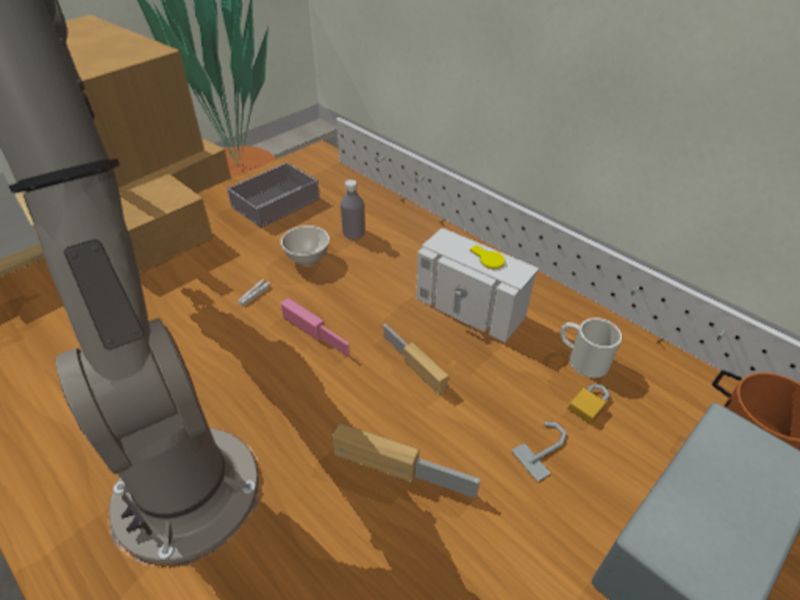

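The gauges in the scene picture (800x600 px) are a pink one at (440,260), a large wooden one at (265,275) and a small wooden one at (365,332). The smaller non-pink one, at (365,332), fits the description. The cabinet is at about (445,405), with the fob on top. I'll confirm the gauge in one enlarged crop, which also serves to measure the cabinet.

```bash
python3 - <<'E'
import cv2,numpy as np
a=cv2.imread("pics/scene0.png")[185:315,190:345]; b=cv2.imread("pics/side0.png")[145:245,235:350]
a=cv2.resize(a,None,fx=2.58,fy=2.58,interpolation=cv2.INTER_CUBIC); b=cv2.resize(b,None,fx=3.4,fy=3.4,interpolation=cv2.INTER_CUBIC)
h=max(a.shape[0],b.shape[0]); p=lambda i:cv2.copyMakeBorder(i,0,h-i.shape[0],0,0,cv2.BORDER_CONSTANT)
c=np.hstack([p(a),p(b)])
print(a.shape,b.shape); cv2.imwrite("pics/c.png",c)
E
```

```text
(335, 400, 3) (340, 391, 3)
```

View pics/c.png

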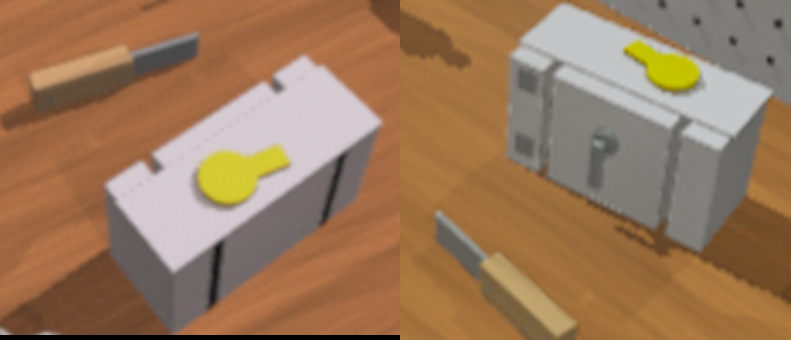

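The crop confirms it: the small wooden gauge has its handle at crop (80,75) and its blade pointing at (198,40). The cabinet corners are clear in both views, so I'll fit its pose from them.

```bash
cat > fit.py <<'E'
from h import *
from scipy.optimize import least_squares
obs=[]
A=lambda u,v:(190+u/2.58-.3,185+v/2.58-.3)
B=lambda u,v:(235+(u-400)/3.4-.35,145+v/3.4-.35)
for l,p in [((-.05,-.115,.14),A(107,186)),((-.05,.115,.14),A(305,57)),((.05,.118,.14),A(380,122)),((.05,-.118,.14),A(175,267)),((.05,-.115,0),A(176,331))]: obs.append(("scene",l,p))
for l,p in [((-.05,.115,.14),B(513,50)),((.05,.118,.14),B(563,3)),((.05,-.118,.14),B(770,92)),((-.05,-.115,.14),B(727,148)),((-.05,-.115,0),B(700,250)),((-.05,.115,0),B(510,160))]: obs.append(("side",l,p))
C={n:cam(n) for n in("scene","side")}
def T(q,l):
    c,s=np.cos(q[2]),np.sin(q[2]); return np.array([q[0]+c*l[0]-s*l[1],q[1]+s*l[0]+c*l[1],l[2]])
f=lambda q:np.concatenate([proj(n,T(q,l),C[n])-p for n,l,p in obs])
r=least_squares(f,[.68,-.05,.2],loss="soft_l1")
if __name__=="__main__":
    q=r.x; print("cab",q[:2].round(4),np.degrees(q[2]).round(2)); print(f(q).reshape(-1,2).round(1).tolist())
    for s in(1,-1): print("gap",s,T(q,(-.05,.07*s,.02)).round(4))
    # gauge: joint fit on grip/tip
    o=[("scene",0,(215,214)),("scene",1,(265,202)),("side",0,(273,237)),("side",1,(243,211))]
    def g(p):
        return np.concatenate([proj(n,[p[0]+.145*k*np.cos(p[2]),p[1]+.145*k*np.sin(p[2]),.0225-.0025*k],C[n])-np.array(x) for n,k,x in o])
    rr=least_squares(g,[.455,-.12,1.4]); print("gauge",rr.x[:2].round(4),np.degrees(rr.x[2]).round(1),rr.fun.round(1))
    R=get_obs()["eef_rot"]; print("tool y angle",np.degrees(np.arctan2(R[1,1],R[0,1])))
    for n in("padlock","hook","mug","bowl","oil","clothespin"):
        print(n,[ray("scene",d["point"],0,C["scene"]).round(3)[:2] for d in place_of("scene",n)][:1])
E
python3 fit.py
```

```text
cab [ 0.68   -0.0509] 9.15
[[-1.0, -0.6], [-0.3, -1.5], [1.4, 0.3], [-0.3, 3.1], [-0.5, 3.0], [-1.1, 0.6], [-0.4, -0.2], [0.8, -0.9], [-1.6, -0.8], [0.1, 0.4], [-1.3, -0.8]]
gap 1 [0.6195 0.0103 0.02  ]
gap -1 [ 0.6417 -0.1279  0.02  ]
gauge [ 0.4537 -0.1233] 82.1 [ 1.5  0.8  0.3 -1.1 -0.5  1.6  1.4  0.8]
tool y angle 70.9352093488738
padlock [array([ 0.608, -0.396])]
hook [array([ 0.449, -0.379])]
mug [array([ 0.719, -0.336])]
bowl [array([0.526, 0.327])]
oil []
clothespin [array([0.356, 0.327])]
```

Request:
{"api": "move_arm", "payload": {
  "motion": [
    [[2.5, -5, 0, 0, 0, -5.3, 8.5], [2.5, -5, 0, 0, 0, -5.3, 8.5], [2.5, -5, 0, 0, 0, -5.3, 8.5], [2.5, -5, 0, 0, 0, -5.3, 8.5], [2.5, -5, 0, 0, 0, -5.3, 8.5]]
  ]
}}

```text
time: 1.62
tcp_pos: [0.3463, 0.3864, 0.2316]
eef_rot: [[-0.698, 0.716, 0.0], [0.716, 0.698, 0.001], [0.0, 0.001, -1.0]]
force: [1.7, -0.8, 1.0]
gripper_width: 0.085
grip_force: 0.0
```

Request:
{"api": "move_arm", "payload": {
  "motion": [
    [[1.6, -5.2, 0, 0, 0, -5.3, 8.5], [1.6, -5.2, 0, 0, 0, -5.3, 8.5], [1.6, -5.2, 0, 0, 0, -5.3, 8.5], [1.6, -5.2, 0, 0, 0, -5.3, 8.5], [1.6, -5.2, 0, 0, 0, -5.3, 8.5]]
  ]
}}

```text
time: 2.25
tcp_pos: [0.4259, 0.1264, 0.2317]
eef_rot: [[-0.305, 0.952, 0.001], [0.952, 0.305, 0.001], [0.001, 0.001, -1.0]]
force: [1.4, -0.2, -0.2]
gripper_width: 0.0853
grip_force: 0.0
```

Request:
{"api": "move_arm", "payload": {
  "motion": [
    [[0.6, -5, -1, 0, 0, -5.3, 8.5], [0.6, -5, -1, 0, 0, -5.3, 8.5], [0.6, -5, -1, 0, 0, -5.3, 8.5], [0.6, -5, -1, 0, 0, -5.3, 8.5], [0.6, -5, -1, 0, 0, -5.3, 8.5]]
  ]
}}

```text
time: 2.88
tcp_pos: [0.4559, -0.1234, 0.1814]
eef_rot: [[0.151, 0.988, 0.001], [0.988, -0.151, 0.0], [0.001, 0.001, -1.0]]
force: [0.8, -0.4, -0.8]
gripper_width: 0.0849
grip_force: 0.0
```

```bash
cat > look.py <<'E'
import sys
from h import *
o=get_obs(); C=cam("wrist"); im=grab_frame("wrist"); cv2.imwrite(f"pics/{sys.argv[1]}.png",cv2.resize(im,(768,576),interpolation=cv2.INTER_CUBIC)); np.savez(f"{sys.argv[1]}.npz",im=im,K=C[0],R=C[1],t=C[2])
R=o["eef_rot"]; print(o["time"],o["tcp_pos"].round(4),R.round(3).tolist(),o["gripper_width"].round(4),o["force"].round(1),"ty",np.degrees(np.arctan2(R[1,1],R[0,1])).round(2))
for t in("gauge_grip","gauge_tip","gap_left","gap_right"):
    z=.0225 if t=="gauge_grip" else .02
    print(t,[(np.round(d["point"],1),round(d["confidence"],2),ray("",d["point"],z,C).round(4)) for d in place_of("wrist",t)])
E
python3 look.py w1
```

```text
Traceback (most recent call last):
  File "look.py", line 4, in <module>
    R=o["eef_rot"]; print(o["time"],o["tcp_pos"].round(4),R.round(3).tolist(),o["gripper_width"].round(4),o["force"].round(1),"ty",np.degrees(np.arctan2(R[1,1],R[0,1])).round(2))
                                                                              ^^^^^^^^^^^^^^^^^^^^^^^^
AttributeError: 'float' object has no attribute 'round'
```

View pics/w1.png

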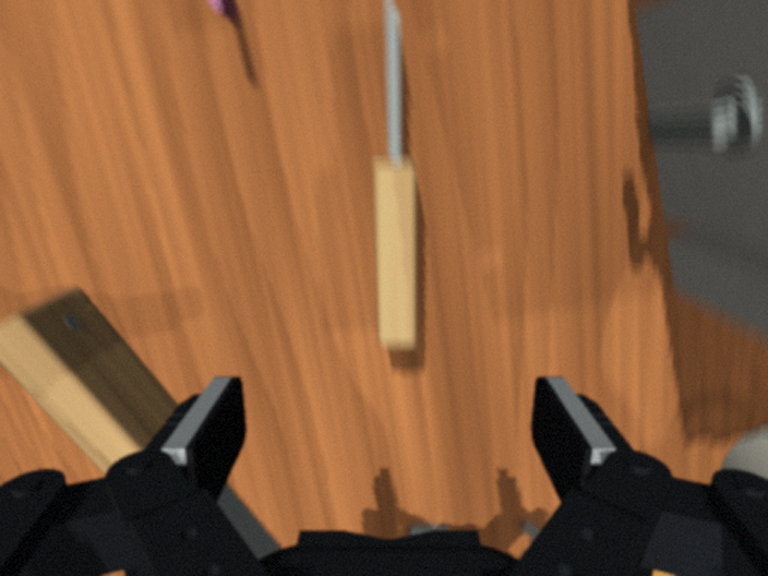

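The wrist view shows the gauge handle from (395,160) to (398,345) and the blade tip near (391,3), roughly centred between the fingers.

```bash
sed -i 's/o\["gripper_width"\].round(4)/round(o["gripper_width"],4)/' look.py; python3 - <<'E'
from h import *
o=get_obs();print(o["time"],o["tcp_pos"])
C=cam("wrist"); d=np.load("w1.npz") if 0 else None
P=lambda u,v,z:ray("",(u/1.5-.17,v/1.5-.17),z,C)
f=P(395.5,158,.045); r=P(398,346,.045); b=P(393.5,100,.038)
print(f,r,np.linalg.norm(f-r),np.degrees(np.arctan2(*(f-r)[[1,0]])))
print("grip",r+(f-r)*45/110, "tip heading",np.degrees(np.arctan2(*(b-r)[[1,0]])))
for t,z in(("gauge_grip",.0225),("gauge_tip",.02)): print(t,[(np.round(d["point"],1),round(d["confidence"],2),ray("",d["point"],z,C).round(4)) for d in place_of("wrist",t)])
E
```

```text
2.925 [ 0.45534329 -0.13026011  0.18101376]
[ 0.46885018 -0.07025829  0.045     ] [ 0.45296368 -0.17994772  0.045     ] 0.11083389984993207 81.7590605825612
grip [ 0.4594627  -0.13507477  0.045     ] tip heading 81.98458922136355
gauge_grip [(array([ 61. , 252.4]), 0.86, array([ 0.245 , -0.1802,  0.0225])), (array([262.2, 172.1]), 0.81, array([ 0.4584, -0.1309,  0.0225]))]
gauge_tip [(array([181.3, 380.9]), 0.76, array([ 0.3253, -0.3639,  0.02  ])), (array([146.8,   4.3]), 0.5, array([0.3878, 0.0223, 0.02  ]))]
```

Request:
{"api": "move_arm", "payload": {
  "motion": [
    [[0.35, 0, -4.2, 0, 0, 0, 8.5], [0, 0, -4.2, 0, 0, 0.5, 8.5], [0, 0, -4.2, 0, 0, 0, 8.5], [0, 0, -3.6, 0, 0, 0, 8.5], [0, 0, -1.3, 0, 0, 0, 8.5]]
  ]
}}

```text
time: 3.65
tcp_pos: [0.4582, -0.1205, 0.0049]
eef_rot: [[0.138, 0.99, -0.003], [0.99, -0.138, 0.001], [0.001, -0.003, -1.0]]
force: [-0.1, -0.1, 0.7]
gripper_width: 0.0847
grip_force: 0.0
```

```bash
python3 - <<'E'
from h import *
C=cam("wrist");im=grab_frame("wrist");o=get_obs(); print(o["time"],o["tcp_pos"],o["force"],np.degrees(np.arctan2(o["eef_rot"][1,1],o["eef_rot"][0,1])))
cv2.imwrite("pics/w2.png",im)
print(o["eef_rot"][:,2])
E
```

```text
3.7 [ 0.45816699 -0.12080486  0.00459983] [-0.02315032 -0.43995769 -0.32669516] -7.966640391446407
[-2.71451422e-03  8.32612369e-04 -9.99995969e-01]
```

View pics/w2.png

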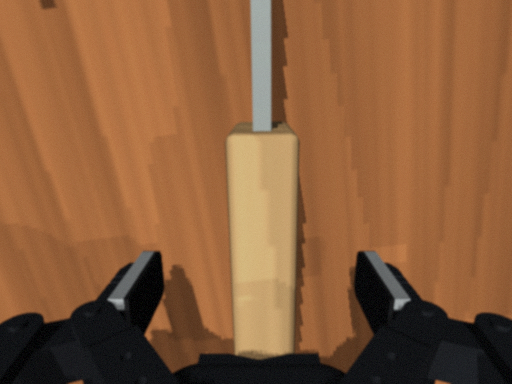

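The wrist view shows the handle between the fingers: the top's front edge is at row 135 (columns 227–298), and the rear is at about row 355.

```bash
python3 - <<'E'
from h import *
C=cam("wrist")
f=ray("",(262.5,135),.045,C); r=ray("",(264,354),.045,C); l=ray("",(227,140),.045,C); q=ray("",(298,140),.045,C)
u=(f-r)/np.linalg.norm(f-r)
print(f,r,np.linalg.norm(f-r),np.linalg.norm(l-q)); print("grip from front",f-.065*u,"tcp",get_obs()["tcp_pos"],np.degrees(np.arctan2(u[1],u[0])))
E
```

```text
[ 0.46722486 -0.06113616  0.045     ] [ 0.45669972 -0.14287168  0.045     ] 0.08241039589448182 0.021757771210824825
grip from front [ 0.45892331 -0.12560386  0.045     ] tcp [ 0.45816699 -0.12080486  0.00459983] 82.66236385057732
```

Request:
{"api": "move_arm", "payload": {
  "motion": [
    [[0.05, -0.4, 0, 0, 0, 0, 8.5], [0, 0, 0, 0, 0, 0, 0], [0, 0, 0, 0, 0, 0, 0], [0, 0, 0, 0, 0, 0, 0], [0, 0, 0, 0, 0, 0, 0]]
  ]
}}

```text
time: 4.32
tcp_pos: [0.4599, -0.1259, 0.0068]
eef_rot: [[0.14, 0.99, 0.001], [0.99, -0.14, 0.0], [0.0, 0.001, -1.0]]
force: [-1.3, 1.4, 7.7]
gripper_width: 0.0234
grip_force: 59.5
```

Request:
{"api": "move_arm", "payload": {
  "motion": [
    [[0, 0, 0, 0, 0, 0, 0], [0, 0, 0, 0, 0, 0, 0], [0, 0, 0, 0, 0, 0, 0], [0, 0, 0, 0, 0, 0, 0], [0, 0, 0, 0, 0, 0, 0]]
  ]
}}

```text
time: 4.95
tcp_pos: [0.4599, -0.1259, 0.0069]
eef_rot: [[0.14, 0.99, 0.001], [0.99, -0.14, 0.0], [0.0, 0.001, -1.0]]
force: [-0.4, 0.3, 6.5]
gripper_width: 0.0232
grip_force: 59.6
```

```bash
python3 - <<'E'
from h import *
o=get_obs(); K,R,t=cam("wrist"); E=o["eef_rot"]; p=o["tcp_pos"]
c=-R.T@t; print("cam in tool",E.T@(c-p)); print("cam axes in tool\n",(E.T@R.T).round(3)); print(K)
Rt=E.T@R.T; ct=E.T@(c-p)
np.savez("wc.npz",Rt=Rt,ct=ct)
# predicted view: tool heading 9.15 at p
a=np.radians(9.15); E2=np.array([[np.cos(a),np.sin(a),0],[np.sin(a),-np.cos(a),0],[0,0,-1]])
for p2 in([.47,-.085,.30],[.49,-.08,.28],[.5,-.08,.3]):
    p2=np.array(p2); R2=(E2@Rt).T; t2=-R2@(p2+E2@ct)
    q=[.68,-.0509,a]
    for l in((-.05,.07,.14),(-.05,-.07,.14),(-.03,0,.14),(-.05,.07,.02)):
        w=np.array([q[0]+np.cos(a)*l[0]-np.sin(a)*l[1],q[1]+np.sin(a)*l[0]+np.cos(a)*l[1],l[2]]); print(p2,l,proj("",w,(K,R2,t2)).round(0))
E
```

```text
cam in tool [ 0.07335807 -0.00055464 -0.14178669]
cam axes in tool
 [[ 0.001 -0.955 -0.296]
 [ 1.     0.001 -0.   ]
 [ 0.    -0.296  0.955]]
[[330.17872356   0.         258.68702451]
 [  0.         330.17872356 192.79437209]
 [  0.           0.           1.        ]]
[ 0.47  -0.085  0.3  ] (-0.05, 0.07, 0.14) [171. -28.]
[ 0.47  -0.085  0.3  ] (-0.05, -0.07, 0.14) [348. -28.]
[ 0.47  -0.085  0.3  ] (-0.03, 0, 0.14) [259. -57.]
[ 0.47  -0.085  0.3  ] (-0.05, 0.07, 0.02) [198.   8.]
[ 0.49 -0.08  0.28] (-0.05, 0.07, 0.14) [169.  -5.]
[ 0.49 -0.08  0.28] (-0.05, -0.07, 0.14) [354.  -5.]
[ 0.49 -0.08  0.28] (-0.03, 0, 0.14) [262. -36.]
[ 0.49 -0.08  0.28] (-0.05, 0.07, 0.02) [197.  25.]
[ 0.5  -0.08  0.3 ] (-0.05, 0.07, 0.14) [174.  15.]
[ 0.5  -0.08  0.3 ] (-0.05, -0.07, 0.14) [345.  15.]
[ 0.5  -0.08  0.3 ] (-0.03, 0, 0.14) [259. -13.]
[ 0.5  -0.08  0.3 ] (-0.05, 0.07, 0.02) [199.  37.]
```

Request:
{"api": "move_arm", "payload": {
  "motion": [
    [[0, 0, 3, 0, 0, 0, 0], [0.8, 0.5, 4, 0, 0, -8, 0], [0.8, 0.5, 4, 0, 0, -8, 0], [0.8, 0.5, 4, 0, 0, -8, 0], [0.8, 0.5, 4, 0, 0, -8, 0]]
  ]
}}

```text
time: 5.58
tcp_pos: [0.4912, -0.1056, 0.1974]
eef_rot: [[0.647, 0.762, -0.001], [0.762, -0.647, 0.0], [-0.0, -0.001, -1.0]]
force: [0.7, 0.2, -1.8]
gripper_width: 0.0234
grip_force: 59.1
```

Request:
{"api": "move_arm", "payload": {
  "motion": [
    [[1, 0.5, 3, 0, 0, -8, 0], [1, 0.5, 3, 0, 0, -8, 0], [1, 0.5, 3, 0, 0, -8, 0], [1, 0.8, 0.5, 0, 0, -8, 0], [0.8, 0.7, 0, 0, 0, -8.8, 0]]
  ]
}}

```text
time: 6.2
tcp_pos: [0.5398, -0.0755, 0.2917]
eef_rot: [[0.988, 0.154, 0.001], [0.154, -0.988, 0.001], [0.001, -0.001, -1.0]]
force: [-0.6, -0.4, -1.5]
gripper_width: 0.0235
grip_force: 59.1
```

Request:
{"api": "move_arm", "payload": {
  "motion": [
    [[0, 0, 0, 0, 0, 0, 0], [0, 0, 0, 0, 0, 0, 0], [0, 0, 0, 0, 0, 0, 0], [0, 0, 0, 0, 0, 0, 0], [0, 0, 0, 0, 0, 0, 0]]
  ]
}}

```text
time: 6.82
tcp_pos: [0.5394, -0.0762, 0.2914]
eef_rot: [[0.987, 0.159, 0.0], [0.159, -0.987, 0.0], [0.0, -0.0, -1.0]]
force: [-0.6, 0.3, -1.5]
gripper_width: 0.0232
grip_force: 59.0
```

```bash
python3 look.py w3
```

```text
6.825 [ 0.5394 -0.0762  0.2914] [[0.987, 0.159, 0.0], [0.159, -0.987, 0.0], [0.0, -0.0, -1.0]] 0.0232 [-0.6  0.3 -1.5] ty -80.87
gauge_grip [(array([ 56.4, 246.7]), 0.85, array([0.3669, 0.1747, 0.0225])), (array([261.3, 266.6]), 0.81, array([ 0.3814, -0.1076,  0.0225])), (array([291.7, 351.6]), 0.71, array([ 0.2444, -0.1771,  0.0225])), (array([197.9,  77.6]), 0.64, array([0.616 , 0.0064, 0.0225])), (array([502.9, 131. ]), 0.44, array([ 0.614 , -0.3708,  0.0225]))]
gauge_tip [(array([166.7, 247.4]), 0.95, array([0.3886, 0.0259, 0.02  ]))]
gap_left [(array([196.1,  75.6]), 0.87, array([0.6179, 0.0092, 0.02  ]))]
gap_right [(array([313.4,  80.7]), 0.8, array([ 0.6344, -0.1287,  0.02  ])), (array([455.3, 244.5]), 0.33, array([ 0.4562, -0.366 ,  0.02  ]))]
```

View pics/w3.png

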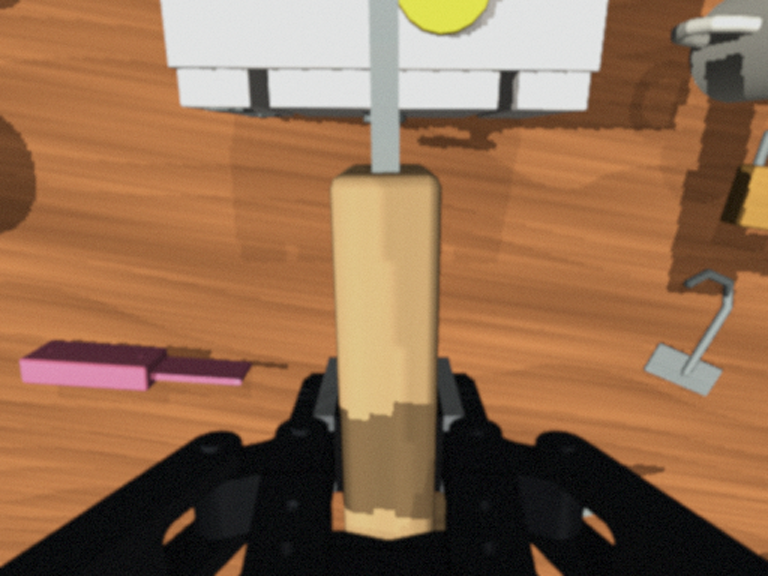

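The wrist view shows the cabinet front strip, with the notches at about (259,88) and (508,90), and the blade at columns 371–398. I'll measure all three to subpixel precision.

```bash
python3 - <<'E'
from h import *
d=np.load("w3.npz"); im=d["im"]; C=(d["K"],d["R"],d["t"]); g=im.astype(float).mean(2)
def edges(row,c0,c1):
    p=np.mean(g[row-1:row+2,c0:c1],0); dd=np.diff(p)
    def sub(i):
        w=np.arange(max(0,i-1),min(len(dd),i+2)); return c0+.5+np.sum(w*np.abs(dd[w]))/np.sum(np.abs(dd[w]))
    return sub(dd.argmin()),sub(dd.argmax())
m=[]
for s,c0,c1 in(("L",155,192),("R",320,357)):
    P=[]
    for row in(52,56,60,64,67):
        a,b=edges(row,c0,c1); A,B=[ray("",(x,row),.14,C) for x in(a,b)]; P.append((A+B)/2); print(s,row,round(a,1),round(b,1),np.linalg.norm(A-B).round(4),((A+B)/2).round(4))
    P=np.array(P);m.append(P); v=P[0]-P[-1]; print("dir",np.degrees(np.arctan2(v[1],v[0])))
v=m[0].mean(0)-m[1].mean(0); print("yaw",np.degrees(np.arctan2(-v[0],v[1])),np.linalg.norm(v))
for c in(175,335,230):
    k=np.diff(g[60:82,c]); print("front row",c,60.5+np.argmin(k),ray("",(c,60.5+np.argmin(k)),.14,C))
z=get_obs()["tcp_pos"]; 
B=[]
for row in(5,15,25,35,80,90,100):
    p=im[row-1:row+2,235:280].astype(float).mean(0)
    dd=np.abs(np.diff(p,axis=0)).sum(1); h=len(dd)//2
    i=dd[:h].argmax();j=h+dd[h:].argmax(); A,D=[ray("",(235.5+x,row),z[2]-.0068+.038,C) for x in(i,j)]; print(row,235.5+i,235.5+j,np.linalg.norm(A-D).round(4)); B.append((A+D)/2)
B=np.array(B); u=np.polyfit(B[:,0],B[:,1],1); print("blade line yaw",np.degrees(np.arctan(u[0])), "y at tcp x",np.polyval(u,z[0]),"tcp",z, "y at tip x(+.143)",np.polyval(u,z[0]+.143))
E
```

```text
L 52 165.3 178.3 0.0107 [0.6315 0.0088 0.14  ]
L 56 165.5 178.3 0.0106 [0.6284 0.0085 0.14  ]
L 60 165.7 178.5 0.0106 [0.6254 0.0081 0.14  ]
L 64 166.3 178.7 0.0103 [0.6224 0.0075 0.14  ]
L 67 166.4 179.3 0.0108 [0.6201 0.007  0.14  ]
dir 8.908337988742424
R 52 332.6 345.4 0.0105 [ 0.6534 -0.1267  0.14  ]
R 56 332.4 341.4 0.0074 [ 0.6501 -0.1257  0.14  ]
R 60 332.3 341.4 0.0075 [ 0.6471 -0.1263  0.14  ]
R 64 332.3 341.4 0.0076 [ 0.6441 -0.127   0.14  ]
R 67 331.7 341.4 0.0081 [ 0.6418 -0.1273  0.14  ]
dir 2.9521203070341206
yaw 9.176616348622328 0.13634996277500214
front row 175 76.5 [0.6129263  0.00464594 0.14      ]
front row 335 78.5 [ 0.63275959 -0.12808486  0.14      ]
front row 230 71.5 [ 0.6241788  -0.04032111  0.14      ]
5 245.5 267.5 0.0066
15 245.5 273.5 0.0084
25 245.5 265.5 0.0061
35 245.5 265.5 0.0061
80 246.5 265.5 0.006
90 246.5 266.5 0.0064
100 247.5 265.5 0.0058
blade line yaw 8.533535477355029 y at tcp x -0.0765047754310099 tcp [ 0.53950091 -0.07601554  0.29129833] y at tip x(+.143) -0.055047706742387015
```

```bash
python3 - <<'E'
from h import *
d=np.load("w3.npz"); im=d["im"].astype(float); C=(d["K"],d["R"],d["t"]); g=im.mean(2)
a=np.radians(9.13); n=np.array([-np.sin(a),np.cos(a)]); u=np.array([np.cos(a),np.sin(a)])
t=np.array([.5394,-.0762])
def half(p,x0,lo=True):   # half-level crossings of a valley
    lev=(p.min()+np.percentile(p,85))/2; k=np.where(p<lev)[0]; i,j=k[0],k[-1]
    return x0+i-(lev-p[i])/(p[i-1]-p[i]), x0+j+(lev-p[j])/(p[j+1]-p[j])
for zt in(.14,.135):
  for s,c0,c1 in(("L",158,188),("R",324,354)):
    for row in(50,56,62,67):
        A,B=[ray("",(x,row),zt,C)[:2]-t for x in half(g[row-1:row+2,c0:c1].mean(0),c0)]
        print(zt,s,row,"lat",(n@A*1e3).round(2),(n@B*1e3).round(2),"mid",(n@(A+B)*500).round(2),"fwd",(u@A*1e3).round(1))
print(g[60,158:188].round().astype(int)); print(g[60,324:354].round().astype(int))
print(im[[8,30,85,100],238:276].mean(2).round().astype(int))
r=im[...,2]-im[...,0]   # wood is red, steel grey
for row in(82,86,90,94,98,102,106):
    p=r[row-1:row+2,238:276].mean(0); i,j=half(p,238); A,B=[ray("",(x,row),.2914-.0068+.038,C)[:2]-t for x in(i,j)]
    print(row,round(i,1),round(j,1),"lat mm",(n@(A+B)*500).round(2),"w",((n@(A-B))*1e3).round(2),"fwd",(u@A*1e3).round(1))
E
```

```text
0.14 L 50 lat 74.77 64.01 mid 69.39 fwd 105.9
0.14 L 56 lat 74.78 64.27 mid 69.53 fwd 101.4
0.14 L 62 lat 74.83 64.18 mid 69.5 fwd 96.7
0.14 L 67 lat 74.84 64.1 mid 69.47 fwd 92.9
0.14 R 50 lat -62.84 -72.21 mid -67.53 fwd 106.0
0.14 R 56 lat -62.65 -71.31 mid -66.98 fwd 101.5
0.14 R 62 lat -62.79 -71.56 mid -67.17 fwd 96.9
0.14 R 67 lat -62.7 -71.92 mid -67.31 fwd 93.0
0.135 L 50 lat 76.08 65.13 mid 70.61 fwd 106.5
0.135 L 56 lat 76.09 65.4 mid 70.74 fwd 101.8
0.135 L 62 lat 76.13 65.3 mid 70.72 fwd 97.1
0.135 L 67 lat 76.15 65.22 mid 70.68 fwd 93.2
0.135 R 50 lat -63.88 -73.41 mid -68.65 fwd 106.6
0.135 R 56 lat -63.68 -72.49 mid -68.09 fwd 101.9
0.135 R 62 lat -63.83 -72.74 mid -68.29 fwd 97.2
0.135 R 67 lat -63.74 -73.12 mid -68.43 fwd 93.3
[225 226 226 225 226 227 219 191 130  75  64  57  66  60  61  64  63  59
  61  66 105 169 212 222 226 227 224 227 227 226]
[227 225 225 226 225 229 225 210 150  82  50  50  53  50  48  49  52  79
 115 143 153 181 215 223 225 227 227 225 226 226]
[[225 226 226 226 225 228 222 215 194 181 178 176 174 176 176 176 179 177
  178 177 178 178 179 176 177 177 185 201 215 211 183 156 152 166 173 178
  179 177]
 [226 225 227 226 227 224 227 219 202 183 177 178 179 177 179 177 180 178
  179 180 176 176 177 178 173 177 180 196 216 223 228 226 226 225 227 225
  225 224]
 [111 115 109 112 109 105 108 113 123 151 167 173 175 172 173 175 174 174
  175 174 175 175 175 177 174 175 169 162 128 100  87  77  71  70  69  74
   69  68]
 [121 116 120 117 120 117 117 117 124 145 168 175 176 176 177 175 175 174
  170 172 173 177 174 174 177 172 172 164 138 117 107 108 105 105 109 104
  106 106]]
82 246.6 266.7 lat mm -1.23 w 6.36 fwd 76.8
86 246.7 266.1 lat mm -1.15 w 6.18 fwd 75.6
90 246.7 266.0 lat mm -1.14 w 6.16 fwd 74.4
94 247.0 265.9 lat mm -1.16 w 6.09 fwd 73.2
98 247.0 266.0 lat mm -1.17 w 6.12 fwd 71.9
102 247.0 266.0 lat mm -1.18 w 6.13 fwd 70.7
106 247.0 266.0 lat mm -1.17 w 6.14 fwd 69.5
```

Request:
{"api": "move_arm", "payload": {
  "motion": [
    [[-3.4, -4, 0, 0, 0, 0, 0], [-3.3, -4, 0, 0, 0, 0, 0], [0, 0, -5, 0, 0, 0, 0], [0, 0, -5, 0, 0, 0, 0], [0, 0, -5, 0, 0, 0, 0]]
  ]
}}

```text
time: 7.7
tcp_pos: [0.4729, -0.1559, 0.14]
eef_rot: [[0.987, 0.159, 0.001], [0.159, -0.987, 0.0], [0.001, 0.0, -1.0]]
force: [0.5, 0.9, -1.6]
gripper_width: 0.0236
grip_force: 59.1
```

Request:
{"api": "move_arm", "payload": {
  "motion": [
    [[0, 0, -5, 0, 0, 0, 0], [0, 0, -4.5, 0, 0, 0, 0], [0, 0, -2.5, 0, 0, 0, 0], [0, 0, -1, 0, 0, 0, 0], [0, 0, -0.3, 0, 0, 0, 0]]
  ]
}}

```text
time: 8.32
tcp_pos: [0.4729, -0.1563, 0.0084]
eef_rot: [[0.987, 0.159, 0.0], [0.159, -0.987, -0.0], [0.0, 0.0, -1.0]]
force: [0.3, -0.6, -0.3]
gripper_width: 0.0236
grip_force: 59.0
```

```bash
cat > rel.py <<'E'
from h import *
o=get_obs(); p=o["tcp_pos"]; E=o["eef_rot"]
a=np.radians(9.13); n=np.array([-np.sin(a),np.cos(a)]); u=np.array([np.cos(a),np.sin(a)]); t=np.array([.5394,-.0762])
r=p[:2]-t; print(round(o["time"],2),p.round(4),"yaw",np.degrees(np.arctan2(E[1,0],E[0,0])).round(2),"lat-R %.1f lat-L %.1f tip-past-face %.1f mm"%(n@r*1e3+68.1,n@r*1e3-71.9,u@r*1e3+145-91),"F",o["force"].round(1),"pitch",np.degrees(E[:2,2]).round(2))
E
python3 rel.py; python3 - <<'E'
from h import *
im=grab_frame("side"); cv2.imwrite("pics/s1.png",cv2.resize(im[150:260,215:350],None,fx=5,fy=5,interpolation=cv2.INTER_CUBIC))
E
```

```text
8.32 [ 0.4729 -0.1563  0.0084] yaw 9.13 lat-R -0.4 lat-L -140.4 tip-past-face -24.4 mm F [ 0.3 -0.6 -0.3] pitch [ 0.02 -0.01]
```

View pics/s1.png

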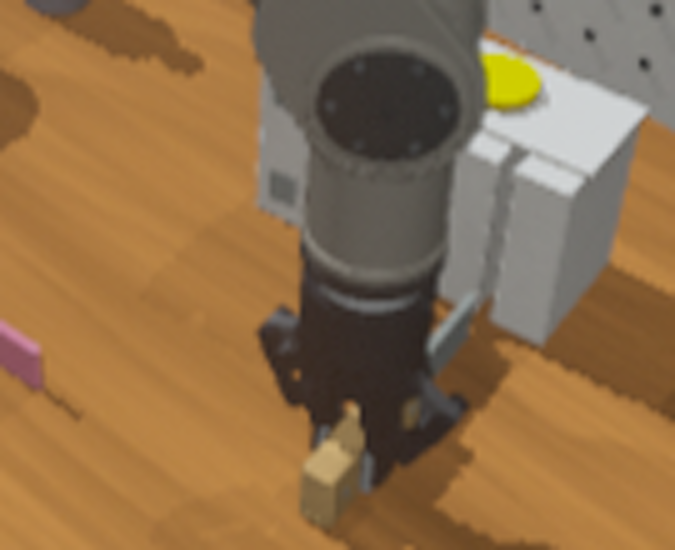

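The side view shows the blade tip at (475,300), heading for the right gap at (495,285). I'll slide it in slowly and watch the force.

Request:
{"api": "move_arm", "payload": {
  "motion": [
    [[0.69, 0.14, -0.1, 0, 0, 0, 0], [0.69, 0.13, 0, 0, 0, 0, 0], [0.69, 0.11, 0, 0, 0, 0, 0], [0.69, 0.11, 0, 0, 0, 0, 0], [0.59, 0.09, 0, 0, 0, 0, 0]]
  ]
}}

```text
time: 9.0
tcp_pos: [0.5066, -0.1501, 0.0074]
eef_rot: [[0.987, 0.159, 0.0], [0.159, -0.987, -0.0], [0.0, 0.0, -1.0]]
force: [-0.1, 0.2, -1.1]
gripper_width: 0.0231
grip_force: 59.0
```

```bash
python3 rel.py
```

```text
9.0 [ 0.5066 -0.1501  0.0074] yaw 9.14 lat-R 0.3 lat-L -139.7 tip-past-face 9.9 mm F [-0.1  0.2 -1.1] pitch [ 0.01 -0.01]
```

Request:
{"api": "move_arm", "payload": {
  "motion": [
    [[0.59, 0.09, 0, 0, 0, 0, 0], [0.59, 0.09, 0, 0, 0, 0, 0], [0.59, 0.09, 0, 0, 0, 0, 0], [0.59, 0.09, 0, 0, 0, 0, 0], [0.3, 0.05, 0, 0, 0, 0, 0]]
  ]
}}

```text
time: 9.62
tcp_pos: [0.5331, -0.146, 0.0073]
eef_rot: [[0.987, 0.159, 0.0], [0.159, -0.987, -0.0], [0.0, 0.0, -1.0]]
force: [-0.3, 0.3, -1.5]
gripper_width: 0.0232
grip_force: 59.0
```

Request:
{"api": "move_arm", "payload": {
  "motion": [
    [[0.2, 0.03, 0, 0, 0, 0, 0], [0.2, 0.03, 0, 0, 0, 0, 0], [0.2, 0.03, 0, 0, 0, 0, 0], [0.2, 0.03, 0, 0, 0, 0, 0], [0.2, 0.03, 0, 0, 0, 0, 0]]
  ]
}}

```text
time: 10.25
tcp_pos: [0.5349, -0.1457, 0.007]
eef_rot: [[0.988, 0.157, -0.012], [0.157, -0.988, 0.003], [-0.011, -0.004, -1.0]]
force: [-24.9, -0.7, 22.2]
gripper_width: 0.0235
grip_force: 62.1
```

```bash
python3 rel.py
```

```text
10.25 [ 0.5349 -0.1457  0.007 ] yaw 9.02 lat-R 0.2 lat-L -139.8 tip-past-face 38.6 mm F [-24.9  -0.7  22.2] pitch [-0.68  0.15]
```

Contact at about 40 mm depth with 25 N, so the right gap is blocked. I'll back out and move to the left gap.

Request:
{"api": "move_arm", "payload": {
  "motion": [
    [[-1, -0.16, 0, 0, 0, 0, 0], [-1.6, -0.26, 0, 0, 0, 0, 0], [-1.6, -0.26, 0, 0, 0, 0, 0], [-1.7, -0.27, 0, 0, 0, 0, 0], [-1.6, -0.26, 0, 0, 0, 0, 0]]
  ]
}}

```text
time: 10.88
tcp_pos: [0.4663, -0.1569, 0.0074]
eef_rot: [[0.987, 0.158, -0.0], [0.158, -0.987, 0.0], [0.0, -0.0, -1.0]]
force: [1.1, 0.6, -0.4]
gripper_width: 0.0234
grip_force: 58.8
```

```bash
python3 rel.py
```

```text
10.88 [ 0.4663 -0.1569  0.0074] yaw 9.11 lat-R -0.0 lat-L -140.0 tip-past-face -31.0 mm F [ 1.1  0.6 -0.4] pitch [-0.  0.]
```

Request:
{"api": "move_arm", "payload": {
  "motion": [
    [[0, 0, 1, 0, 0, 0, 0], [-0.74, 4.6, 0, 0, 0, 0, 0], [-0.74, 4.6, 0, 0, 0, 0, 0], [-0.74, 4.6, 0, 0, 0, 0, 0], [0, 0, 0, 0, 0, 0, 0]]
  ]
}}

```text
time: 11.5
tcp_pos: [0.4458, -0.0144, 0.0175]
eef_rot: [[0.986, 0.166, -0.0], [0.166, -0.986, 0.002], [0.0, -0.002, -1.0]]
force: [0.0, -0.0, -0.7]
gripper_width: 0.0233
grip_force: 59.1
```

```bash
python3 rel.py; python3 - <<'E'
from h import *
g=grab_frame("wrist"); cv2.imwrite("pics/w4.png",g)
a=np.load("w3.npz")["im"]
for im in(a,g):
    r=im.astype(float); r=r[...,2]-r[...,0]
    for row in(90,104): 
        p=r[row-1:row+2,238:276].mean(0); k=np.where(p<(p.min()+np.percentile(p,85))/2)[0]; print(row,k[0]+238,k[-1]+238)
    h=r[108:135,240:280].mean(1); print("handle front row",108+np.argmax(np.diff(h)))
s=grab_frame("side"); cv2.imwrite("pics/s2.png",cv2.resize(s[150:260,215:350],None,fx=4,fy=4,interpolation=cv2.INTER_CUBIC))
E
```

```text
11.5 [ 0.4458 -0.0144  0.0175] yaw 9.56 lat-R 144.0 lat-L 4.0 tip-past-face -28.6 mm F [ 0.  -0.  -0.7] pitch [-0.    0.13]
90 247 266
104 248 265
handle front row 116
90 248 266
104 248 266
handle front row 116
```

View pics/s2.png

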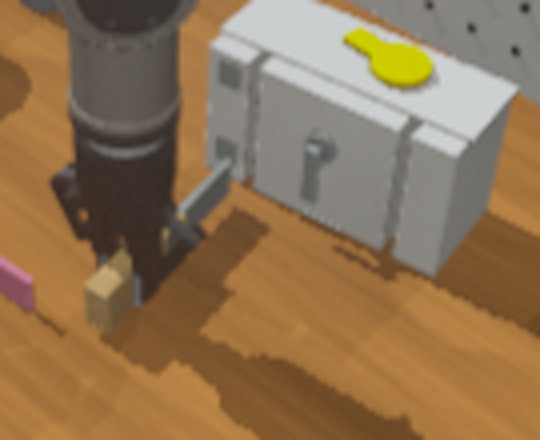

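The side view shows the gauge in front of the left gap at (250,150), with its tip at (228,165); the grip hasn't slipped. I'll lower it and let it settle.

Request:
{"api": "move_arm", "payload": {
  "motion": [
    [[0, 0, -0.6, 0, 0, 0, 0], [0, 0, -0.4, 0, 0, 0, 0], [0, 0, 0, 0, 0, 0, 0], [0, 0, 0, 0, 0, 0, 0], [0, 0, 0, 0, 0, 0, 0]]
  ]
}}

```text
time: 12.22
tcp_pos: [0.4454, -0.0189, 0.0073]
eef_rot: [[0.987, 0.158, -0.0], [0.158, -0.987, -0.0], [-0.0, 0.0, -1.0]]
force: [1.1, -0.2, -1.5]
gripper_width: 0.0234
grip_force: 59.4
```

```bash
python3 rel.py
```

```text
12.22 [ 0.4454 -0.0189  0.0073] yaw 9.11 lat-R 139.6 lat-L -0.4 tip-past-face -29.7 mm F [ 1.1 -0.2 -1.5] pitch [-0.01 -0.  ]
```

Request:
{"api": "move_arm", "payload": {
  "motion": [
    [[0.79, 0.15, 0, 0, 0, 0, 0], [0.79, 0.14, 0, 0, 0, 0, 0], [0.79, 0.13, 0, 0, 0, 0, 0], [0.69, 0.11, 0, 0, 0, 0, 0], [0.69, 0.11, 0, 0, 0, 0, 0]]
  ]
}}

```text
time: 12.85
tcp_pos: [0.4834, -0.0122, 0.0073]
eef_rot: [[0.987, 0.159, -0.0], [0.159, -0.987, -0.0], [-0.0, 0.0, -1.0]]
force: [0.1, 0.6, -1.6]
gripper_width: 0.0236
grip_force: 59.3
```

```bash
python3 rel.py
```

```text
12.85 [ 0.4834 -0.0122  0.0073] yaw 9.14 lat-R 140.2 lat-L 0.2 tip-past-face 8.9 mm F [ 0.1  0.6 -1.6] pitch [-0. -0.]
```

Request:
{"api": "move_arm", "payload": {
  "motion": [
    [[0.79, 0.13, 0, 0, 0, 0, 0], [0.79, 0.12, 0, 0, 0, 0, 0], [0.79, 0.13, 0, 0, 0, 0, 0], [0.79, 0.12, 0, 0, 0, 0, 0], [0.69, 0.11, 0, 0, 0, 0, 0]]
  ]
}}

```text
time: 13.48
tcp_pos: [0.522, -0.0061, 0.0073]
eef_rot: [[0.987, 0.159, 0.0], [0.159, -0.987, -0.0], [0.0, 0.0, -1.0]]
force: [-0.1, 0.2, -0.6]
gripper_width: 0.0234
grip_force: 59.3
```

```bash
python3 rel.py
```

```text
13.47 [ 0.522  -0.0061  0.0073] yaw 9.13 lat-R 140.0 lat-L 0.0 tip-past-face 47.9 mm F [-0.1  0.2 -0.6] pitch [ 0. -0.]
```

Past 42 mm with no force, so the left gap is clear. On to home.

Request:
{"api": "move_arm", "payload": {
  "motion": [
    [[0.59, 0.09, 0, 0, 0, 0, 0], [0.59, 0.1, 0, 0, 0, 0, 0], [0.49, 0.08, 0, 0, 0, 0, 0], [0.49, 0.08, 0, 0, 0, 0, 0], [0.3, 0.05, 0, 0, 0, 0, 0]]
  ]
}}

```text
time: 14.1
tcp_pos: [0.5463, -0.0022, 0.0073]
eef_rot: [[0.987, 0.159, 0.0], [0.159, -0.987, -0.0], [0.0, 0.0, -1.0]]
force: [-0.3, -0.7, -0.7]
gripper_width: 0.0233
grip_force: 59.3
```

Request:
{"api": "move_arm", "payload": {
  "motion": [
    [[0.15, 0.02, 0, 0, 0, 0, 0], [0.15, 0.03, 0, 0, 0, 0, 0], [0.15, 0.02, 0, 0, 0, 0, 0], [0.15, 0.03, 0, 0, 0, 0, 0], [0.1, 0.02, 0, 0, 0, 0, 0]]
  ]
}}

```text
time: 14.72
tcp_pos: [0.5511, -0.0014, 0.007]
eef_rot: [[0.987, 0.158, -0.004], [0.158, -0.987, 0.0], [-0.003, -0.001, -1.0]]
force: [-7.4, -0.4, 3.4]
gripper_width: 0.0239
grip_force: 59.8
```

```bash
python3 rel.py
```

```text
14.72 [ 0.5511 -0.0014  0.007 ] yaw 9.09 lat-R 140.1 lat-L 0.1 tip-past-face 77.4 mm F [-7.4 -0.4  3.4] pitch [-0.2   0.02]
```

Request:
{"api": "move_arm", "payload": {
  "motion": [
    [[0.15, 0.02, 0, 0, 0, 0, 0], [0, 0, -0.05, 0, 0, 0, 0], [-0.15, -0.02, 0, 0, 0, 0, 0], [-0.1, -0.02, 0, 0, 0, 0, 0], [0, 0, 0, 0, 0, 0, 0]]
  ]
}}

```text
time: 15.35
tcp_pos: [0.5511, -0.0014, 0.0069]
eef_rot: [[0.987, 0.158, -0.002], [0.158, -0.987, 0.0], [-0.001, -0.001, -1.0]]
force: [-6.2, -0.3, 6.5]
gripper_width: 0.0233
grip_force: 60.0
```

```bash
python3 rel.py
```

```text
15.35 [ 0.5511 -0.0014  0.0069] yaw 9.1 lat-R 140.1 lat-L 0.1 tip-past-face 77.4 mm F [-6.2 -0.3  6.5] pitch [-0.09  0.03]
```

Request:
{"api": "move_arm", "payload": {
  "motion": [
    [[0, 0, 0, 0, 0, 0, 3.5], [0, 0, 0, 0, 0, 0, 4.5], [0, 0, 0, 0, 0, 0, 6], [0, 0, 0, 0, 0, 0, 6], [0, 0, 0, 0, 0, 0, 6]]
  ]
}}

```text
time: 15.98
tcp_pos: [0.5521, -0.0012, 0.0068]
eef_rot: [[0.987, 0.159, 0.0], [0.159, -0.987, -0.0], [0.0, 0.0, -1.0]]
force: [-0.1, 0.7, 0.3]
gripper_width: 0.06
grip_force: 0.0
```

```bash
python3 rel.py; python3 - <<'E'
from h import *
print(get_obs()["gripper_width"]); a=np.load("w3.npz")["im"]; g=grab_frame("wrist")
cv2.imwrite("pics/w5.png",np.hstack([a,g])[:, :])
g2=cv2.resize(g,(700,525)); cv2.imwrite("pics/w5.png",g2)
E
```

```text
15.97 [ 0.5521 -0.0012  0.0068] yaw 9.13 lat-R 140.1 lat-L 0.1 tip-past-face 78.5 mm F [-0.1  0.7  0.3] pitch [ 0.01 -0.  ]
0.05997588320843825
```

View pics/w5.png

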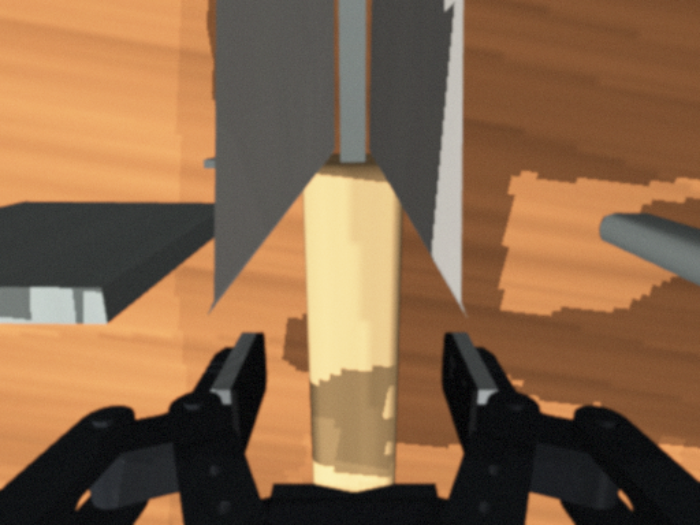

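The wrist view shows the handle's front end at the cabinet face (350,160), the blade inside the gap, and the fingers clear of the handle on both sides. I'll retreat straight up.

Request:
{"api": "move_arm", "payload": {
  "motion": [
    [[0, 0, 1, 0, 0, 0, 6], [0, 0, 2, 0, 0, 0, 6], [0, 0, 5, 0, 0, 0, 6], [0, 0, 6, 0, 0, 0, 6], [0, 0, 6, 0, 0, 0, 6]]
  ]
}}

```text
time: 16.65
tcp_pos: [0.5517, -0.0016, 0.2098]
eef_rot: [[0.987, 0.158, 0.0], [0.158, -0.987, 0.0], [0.0, -0.0, -1.0]]
force: [1.5, 0.5, -0.2]
gripper_width: 0.0595
grip_force: 0.0
```

Request:
{"api": "move_arm", "payload": {
  "motion": [
    [[-3, 0, 4, 0, 0, 0, 6], [-3, 0, 3, 0, 0, 0, 6], [-3, 0, 0, 0, 0, 0, 6], [-1, 0, 0, 0, 0, 0, 6], [0, 0, 0, 0, 0, 0, 6]]
  ]
}}

```text
time: 17.27
tcp_pos: [0.4513, -0.001, 0.277]
eef_rot: [[0.987, 0.159, -0.001], [0.159, -0.987, 0.004], [0.0, -0.005, -1.0]]
force: [0.8, 0.0, 0.4]
gripper_width: 0.0595
grip_force: 0.0
```

```bash
python3 - <<'E'
from h import *
g=grab_frame("wrist"); s=grab_frame("scene")[180:315,190:345]
c=np.hstack([cv2.resize(g,(450,338)),cv2.resize(s,(350,305))[:305].copy() if 0 else cv2.resize(s,(350,338))]); cv2.imwrite("pics/end.png",c)
E
```

```text
(no output)
```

View pics/end.png

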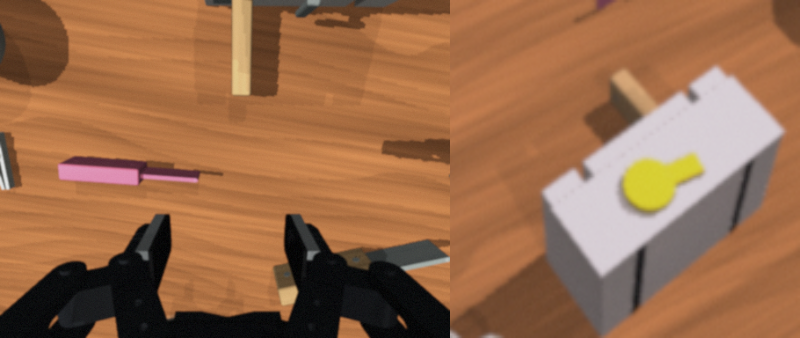

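The final view shows the gauge upright and square to the face at wrist (242,50), with the fob and the other things where they were.

```bash
python3 -c "
from cell import *
print(hand_in())"
```

```text
the job is handed in; nothing more can be done
None
```

The right gap is blocked (the blade stopped about 40 mm in), so I left the smaller wooden gauge slid fully home in the left gap, upright and let go, and handed the job in at about 17 s.

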